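# Prop the tumbler hood open

### The arm

A 6-joint arm with a two-finger parallel gripper is mounted at the origin on a cart in front of the work surface, level with it; the furniture and walls round the work are solid. World frame = base frame: x ahead of the robot, y to its left, z up, the work surface at z = 0. Lengths are in m, angles in rad, forces in N, time in s.
With the tool pointing down it reaches from about 0.4 to 0.825 m from the base axis. Payload 7 kg.
Tool frame: the origin (TCP) lies between the finger pads; the fingertips stand 8 mm ahead of it and the grasp point (between the pads) lies 11 mm behind it (arm.finger_overhang is the distance from the TCP to the fingertips, in m); z points along the fingers, y is the line along which they close (so a half turn about z gives the same grasp; the last joint's range is limited). The gripper opens to 88 mm and grips with 3 to 60 N. Pads are 19 mm wide; open, the fingers measure 130 mm over their backs; the gripper's body (78 mm by 193 mm) begins 47 mm behind the grasp point.
Start: joints at [-0.984, 0.359, 0.012, 0, -1.224, -0.288], TCP at [0.199, -0.645, 0.235] pointing down, gripper open.
Joint ranges: [-3.07, 3.07], [-1.43, 2.12], [-1.02, 1.25], [-3.03, 1.67], [-3.05, -0], [-3.03, 3.03]. Speed limits (rad/s): [2.39, 2.39, 3.01, 3.14, 3.14, 3.14].

### API

Orientations are given as [roll, pitch, yaw] about the fixed x, y, z axes, in that order (R = Rz(yaw) Ry(pitch) Rx(roll)).
In Python, from station import arm gives the robot as it stands.
- The arm moves only by the tool move_arm, never from a script. Its argument "rows" is text: rows parted by semicolons, each of 7 numbers parted by spaces: the turn, a rotation vector about the tool's x, y, z in degrees, then the shift along the tool's x, y, z in m, then the finger opening in m, from 0 to 0.0876. A call has 1 to 8 rows; each row shifts and turns the commanded pose from where the row before left it, along the tool's axes as they then stand; what a row does not reach is not made up. A row lasts 1/8 s, in which the tool goes at most 62.5 mm and 10.7 degrees, less where a joint would pass 70% of its speed; a pose out of reach is approached as far as the arm can. A call is refused whole if a number of a shift passes 0.0625 or a number of a turn 10.7, either way. A call with a gripper value outside its range is refused whole. The fingers move at their own pace and stop on an object; "squeeze" is the grip in N (left out, the last holds). Time passes only in rows, so rows that do not move let the fingers close. It gives the time, the measured TCP pose, the force, the opening and the grip force at its end, in the units of the state.
- arm.get_state(): the state, without advancing time (a new reading comes with each control period).
- arm.grab_frame(name): name is "scene" or "top" or "wrist"; returns (picture, depth): 400x640x3 uint8, blue, green, red; 400x640 float32, m along the optical axis (not along the pixel's ray), 0 where there is no reading.
- arm.camera_model(name): a dict with "mtx" (3x3 intrinsics, pixels), "camera_from_world" (4x4, takes a point from world to camera coordinates); the wrist camera has in their place "mount" (4x4, takes a point from camera to tool coordinates, whose origin is the TCP and whose axes are the flange's). Camera axes: x right, y down, z forward; pixel columns grow to the right and rows downward; lengths in m; the calibration is good to about 2 mm. The wrist camera is an equidistant fisheye: a pixel r from the principal point sees the ray r / f radians off the axis. A picture is of the moment at which its call begins: read the wrist's pose just before it. camera_model takes no time and is no camera call.
- arm.job_done(): hands the job in; it is judged then, once.
The state is a dict: "t": time; "q": joint angles; "qd": joint speeds; "joint_efforts": joint torques, N m; "eef_pos": TCP position; "ee_rot": TCP orientation; "force": force on the tool from outside, world axes, zero at the start; "moment": the same for the moment, N m; "width": finger opening in m; "gripper_force": force on a finger pad.
Only numpy, scipy, OpenCV 4.12 (cv2) and the standard library are available. Lean on these libraries where they do the work, as an engineer would, in place of code of your own. Each camera call takes 0.05 s, during which the arm holds its last target. There are 200 camera calls.

### The job

The hood of the barrel tumbler stands only half open. Wind it up with the star wheel by pushing its spokes, swing the prop rod by its wooden handle right up and back to its stop, then wind the hood down again until its socket sits over the rod's tip and the hood bears firmly on the rod. Do not handle the hood itself, and do not shift or knock over the things standing around.

Things in the scene. Friction and masses are not known exactly. Their poses are not given: they have to be found in the camera images.
- tumbler: grey bench-top barrel tumbler, fixed to the bench: an open case 112 mm high with a black drum in it. Origin on the bench, on its mid-line under the rod's pivot line; x points from its front (robot side) to its back, y to its left, z up. Case: x 20 to 240 mm, y +-110 mm; hood hinge at x 225, z 115 mm; gear box under the wheel 60 x 60 mm, 54 mm high with its collar
- hood: sheet-metal hood of the tumbler, 215 x 230 x 42 mm, 0.3 kg, hinged along its back edge and geared to the star wheel; its front edge rises as it opens and is up to 0.31 m above the bench. It opens a fifth of the star wheel's turn: 0.40 to 0.54 rad at the start, at most 1.0; the gearing is self-locking and holds it where it is left. Origin at the middle of its front lower edge, 200 mm from the hinge line
- star_wheel_angle (a joint): turn of the star wheel, rad; growing = counter-clockwise from above = hood up (5 rad of wheel per rad of hood; 0 = hood shut, limit 5.0). At value v the spokes point at v, v+pi/2, v+pi, v+3pi/2 from the tumbler's x axis. The rod tip passes freely under the socket above 4.31; the hood sits on the rod, at about 3.5, and below that it turns against the sprung tip, solid at 3.0. Stays where left; a push at 55 mm radius takes 3 to 5 N
- wheel_hub (a point): centre of the star wheel at its spokes' mid-height, 90 mm above the bench: a level four-spoked wheel without rim, in front of the case on the right; spokes are bare steel rods 12 mm thick, ending at 80 mm radius in 20 mm balls; hub 40 mm across, from 76 to 106 mm above the bench. Spokes are free from above; below them the gear box leaves 36 mm
- prop_rod: prop rod, a steel tube 16 mm thick with a thinner sprung tip that gives way up to 20 mm (1 N/mm), 222 mm from pivot to tip centre, pivoted in a bracket at the front left of the case, lying forward towards the robot at the start, with a wooden side handle. Origin on the pivot (50 mm above the bench, tumbler frame x 0, y 100 mm)
- prop_rod_angle (a joint): swing of the prop rod, rad: 0 level, pointing to the tumbler's -x; grows as the tip rises and goes back over the top; pi/2 upright; stop at 1.87, leaning back, where the tip is under the socket. Stays where it is left; swinging it takes up to about 2.5 N at the handle
- rod_handle (a point): middle of the wooden side handle of the prop rod, a cylinder 24 mm thick, its wooden part 66 mm long and centred within 2 mm of here, parallel to the tumbler's y axis (to the left of the rod, this point 80 mm from the rod's axis), 115 mm from the pivot axis
- rod_tip (a point): centre of the prop rod's round tip (radius 6 mm)
- socket (a point): seat in the socket, a small dark downward-open bracket on the front edge of the hood at the left: where the rod tip's centre lies when seated (the pocket is 16 mm wide front to back)
- flux_bottle: white plastic squeeze bottle standing upright, 36 x 51 mm, 144 mm tall; origin under its foot (bystander)
- graver_jar: glass jar of tools standing handles up, 66 mm across, 169 mm tall; origin under its foot, within 5 mm of its middle (bystander)
- wadding_tube: upright tube of wadding, 40 mm across, 104 mm tall; origin under its foot (bystander)
- doming_block: brass cube with hollows, 50 mm; origin under its foot (bystander)
- spool_1: wire spool standing on its flange, 52 mm across, 34 mm tall; origin under its foot (bystander)
- rouge_bar: dark red worn polishing bar, 42 x 95 x 40 mm; origin under its foot (bystander)

How it is judged:
On the way, in this order (a step that is already met when the one before it is completed fails the run):
1. the hood is wound up clear of the rod (wheel above 4.12 rad) (value of joint star_wheel_angle above 4.12 rad), for 0.1 s.
2. the prop rod is swung up under the socket (rod above 1.78 rad) with the hood still up (wheel above 3.82 rad) (value of joint prop_rod_angle above 1.78 rad and value of joint star_wheel_angle above 3.82 rad), for 0.2 s.
At the end, for the whole second after the job is handed in: The rod's tip is seated in the hood's socket (centre within 7 mm of the seat), the hood bears on the rod with more than 1 N, and hood and rod are at rest (distance between rod_tip and socket below 0.007 m and contact force between hood and prop_rod above 1 N and angular speed of hood below 0.03 rad/s and velocity of joint prop_rod_angle between -0.05 and 0.05 rad/s); the robot touches nothing.
It fails at once if the hood is pushed or lifted directly (more than 4 N from fingers or arm) (contact force between any of the fingers, the arm and hood above 4 N).
It fails at once if a bystander is shifted more than 30 mm or tipped (distance of any of flux_bottle, graver_jar, wadding_tube, doming_block, spool_1, rouge_bar from where it was at the start of the episode above 0.03 m or angle between any of flux_bottle, graver_jar, wadding_tube, doming_block, spool_1, rouge_bar's own z axis and vertical above 0.5 rad).
It also fails if it takes over 72 s, if anything falls off the work surface, if the arm or the gripper's body presses on something with over 40 N, if the wrist force passes 120 N, or if a joint passes its speed limit or range.

## Working session

There is one attempt and no reset: what is moved stays moved. The work goes in short steps, Python scripts to look and compute and a tool call to move; the robot and the scene stay as the last step left them, time stands still between calls to the robot, and variables do not carry over. Pictures are saved under pics/ and viewed, at most 10 in all, crops included, and the job is handed in when it is done.

Besides the shell and the picture viewer there is one more tool, called by a JSON object that holds its "method" and its "body", one argument or row to a line. move_arm: Moves the arm, as the interface text tells. Its arguments: {"type":"object","properties":{"rows":{"type":"string"},"squeeze":{"type":"number"}},"required":["rows"]}

```bash
ls; mkdir -p pics
python3 - <<'E'
from station import arm
import cv2,numpy as np
for n in("scene","top"):
    p,d=arm.grab_frame(n); cv2.imwrite(f"pics/{n}0.png",p); np.save(f"pics/{n}0.npy",d)
    c=arm.camera_model(n); print(n,np.round(c["mtx"],1).tolist(),np.round(c["camera_from_world"],3).tolist())
print(arm.get_state()); print(arm.finger_overhang)
E
```

```text
pics
scene [[441.3, 0.0, 319.1], [0.0, 441.3, 204.5], [0.0, 0.0, 1.0]] [[-0.754, -0.657, -0.003, 0.405], [-0.301, 0.349, -0.888, 0.234], [0.584, -0.668, -0.461, 0.908], [0.0, 0.0, 0.0, 1.0]]
top [[407.9, 0.0, 322.3], [0.0, 407.9, 199.9], [0.0, 0.0, 1.0]] [[-0.022, -1.0, -0.021, 0.055], [-0.987, 0.025, -0.156, 0.532], [0.156, 0.017, -0.988, 1.078], [0.0, 0.0, 0.0, 1.0]]
{'t': 0.1, 'q': array([-9.83934020e-01,  3.59350118e-01,  1.11998153e-02, -2.85298628e-04,
       -1.22406492e+00, -2.88110872e-01]), 'qd': array([-2.16766615e-05, -2.60159128e-03,  2.88780822e-03, -1.24276114e-03,
       -3.30975970e-04,  1.24407874e-03]), 'joint_efforts': array([-3.05859510e-03, -5.84162199e+01,  2.93750721e+01,  7.01524571e+00,
        1.02184087e-02, -7.04745207e-05]), 'eef_pos': array([ 0.19854317, -0.64473753,  0.23371947]), 'ee_rot': array([ 3.14015603e+00, -1.46041341e-04, -2.84293826e+00]), 'force': array([ 0.39317048, -0.27001891,  0.08341441]), 'moment': array([ 0.02049734,  0.00678963, -0.04611382]), 'gripper_force': 0.0, 'width': 0.087557546053473}
0.008
```

View pics/scene0.png

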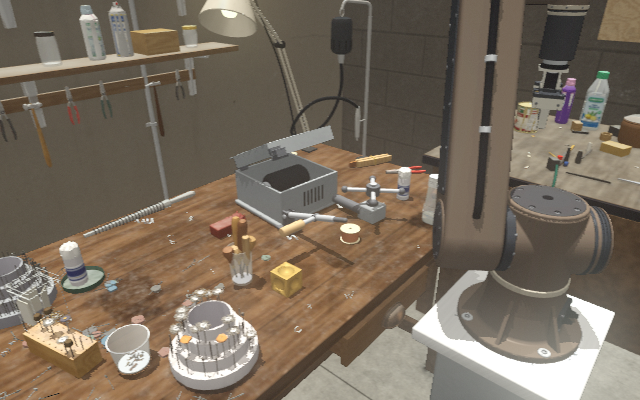

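View pics/top0.png

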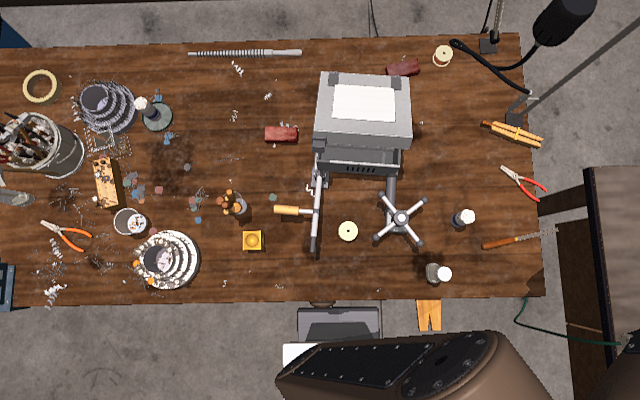

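The overview pictures show the hub near top pixel (401,218), the rod from (318,175) to (313,250), the handle at (287,210), the jar at (232,203), the spool at (347,231), and bottles at (463,218) and (438,272). I'll zoom in on the working area next.

```bash
cat > h.py <<'E'
from station import arm
import cv2,numpy as np
def ray(n,u,v):
    c=arm.camera_model(n);M=c["camera_from_world"];R,t=M[:3,:3],M[:3,3]
    d=R.T@np.linalg.solve(c["mtx"],[u,v,1.]); return -R.T@t,d
def atz(n,u,v,z):
    o,d=ray(n,u,v); return o+d*(z-o[2])/d[2]
def dep(n,u,v,D):
    o,d=ray(n,u,v); return o+d*D[int(round(v)),int(round(u))]
def proj(n,p):
    c=arm.camera_model(n);q=c["camera_from_world"]@np.r_[p,1];q=c["mtx"]@q[:3];return q[:2]/q[2]
E
python3 - <<'E'
from h import *
p=cv2.imread("pics/top0.png")
x0,y0,x1,y1=210,60,490,295
c=cv2.resize(p[y0:y1,x0:x1],None,fx=2.85,fy=2.5,interpolation=cv2.INTER_CUBIC)
c=cv2.resize(p[y0:y1,x0:x1],None,fx=2.5,fy=2.5,interpolation=cv2.INTER_CUBIC)
cv2.imwrite("pics/topz.png",c)
D=np.load("pics/top0.npy")
np.set_printoptions(precision=3,suppress=True)
for nm,u,v in [("hub",401,218),("handle",287,210),("tip",313,248),("jar",232,203),("spool",347,231),("bot1",465,215),("bot2",444,274),("b1",421,200),("b2",383,200),("b3",377,240),("b4",424,242),("rod",317,185),("dom",252,240)]: print(nm,dep("top",u,v,D))
E
```

```text
hub [ 0.471 -0.158  0.112]
handle [0.501 0.134 0.095]
tip [0.4   0.067 0.123]
jar [0.517 0.269 0.134]
spool [ 0.447 -0.023  0.035]
bot1 [ 0.475 -0.323  0.105]
bot2 [ 0.329 -0.249  0.144]
b1 [ 0.518 -0.215  0.097]
b2 [ 0.536 -0.13  -0.001]
b3 [ 0.417 -0.097  0.095]
b4 [ 0.414 -0.238  0.   ]
rod [0.57  0.055 0.07 ]
dom [0.428 0.237 0.037]
```

View pics/topz.png

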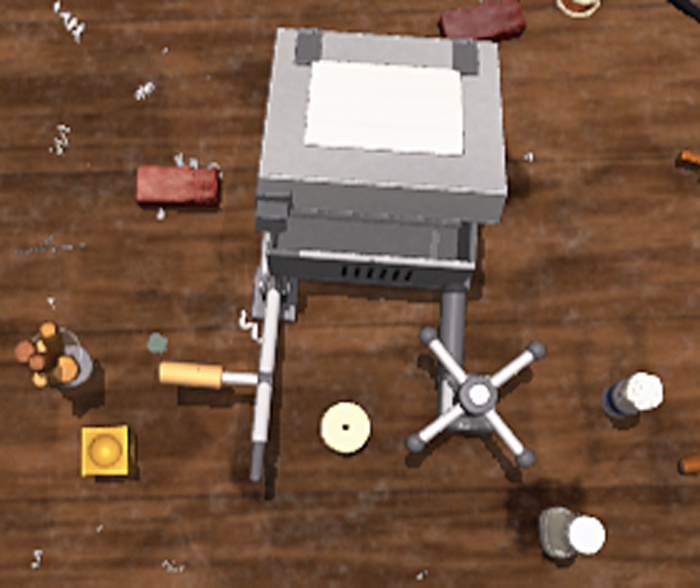

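Run:
```python
from h import *
np.set_printoptions(precision=4,suppress=True)
D=np.load("pics/top0.npy")
f=lambda x,y:(210+(x+.5)/2.5-.5,60+(y+.5)/2.5-.5)
B=[atz("top",*f(*q),.095) for q in [(429,334),(538,350),(527,458),(415,442)]]
hub=atz("top",*f(479,394),.106)
for b in B: print(b,np.linalg.norm((b-hub)[:2]),np.arctan2(*(b-hub)[1::-1]))
print("hub",hub,np.mean(B,0))
for nm,q,z in [("hA",(161,373),.095),("hB",(221,377),.095),("hM",(191,375),.095),("tip",(256,474),.12),("piv",(273,285),.06),("caseL",(270,257),.112),("caseR",(473,266),.112),("hoodL",(261,185),.2),("hoodR",(506,194),.2),("box",(465,420),.05)]:
    print(nm,atz("top",*f(*q),z),dep("top",*f(*q),D))
```

```text
[ 0.5386 -0.1131  0.095 ] 0.08054099827166485 0.6207373183266998
[ 0.5188 -0.2254  0.095 ] 0.07985504716354909 -0.9612381821429179
[ 0.4073 -0.2074  0.095 ] 0.08113077245162731 -2.517104918203791
[ 0.4263 -0.0937  0.095 ] 0.08108623246461846 2.1859001895392827
hub [ 0.4731 -0.16    0.106 ] [ 0.4728 -0.1599  0.095 ]
hA [0.5045 0.1679 0.095 ] [0.5038 0.1673 0.1   ]
hB [0.4987 0.1052 0.095 ] [0.4982 0.1049 0.0989]
hM [0.5016 0.1365 0.095 ] [0.5012 0.1362 0.0981]
tip [0.3964 0.0694 0.12  ] [0.3963 0.0692 0.124 ]
piv [0.6033 0.0498 0.06  ] [0.6029 0.0497 0.0618]
caseL [0.6216 0.051  0.112 ] [0.6248 0.0514 0.0994]
caseR [ 0.6062 -0.1597  0.112 ] [ 0.6062 -0.1597  0.1119]
hoodL [0.671  0.0559 0.2   ] [0.661  0.0548 0.2303]
hoodR [ 0.6551 -0.1794  0.2   ] [ 0.6429 -0.171   0.2391]
box [ 0.4516 -0.1533  0.05  ] [ 0.4519 -0.154   0.0457]
```

```bash
cat >> h.py <<'E'
from scipy.spatial.transform import Rotation as Ro, Slerp
np.set_printoptions(precision=4,suppress=True)
def rot(yaw): return Ro.from_euler("xyz",[np.pi,0,yaw])
def plan(poses,w,start=None,pre=True):
    """poses: list of (pos,yaw); prints rows; shift in axes at row start if pre"""
    s=arm.get_state(); 
    p,R=(np.array(s["eef_pos"]),Ro.from_euler("xyz",s["ee_rot"])) if start is None else (np.array(start[0]),rot(start[1]))
    out=[]
    for q,y in poses:
        R2=rot(y); d=(R.inv()*R2).as_rotvec(degrees=True); A=R if pre else R2
        t=A.inv().apply(np.array(q)-p)
        out.append(" ".join(f"{v:.1f}" for v in d)+" "+" ".join(f"{v:.4f}" for v in t)+f" {w}")
        p,R=np.array(q),R2
    for i in range(0,len(out),8): print("; ".join(out[i:i+8]))
HUB=np.array([.473,-.160]);YAW=-.085
def line(a,b,n): # a,b=(pos,yaw)
    return [(np.array(a[0])+(np.array(b[0])-np.array(a[0]))*k/n,a[1]+(b[1]-a[1])*k/n) for k in range(1,n+1)]
def wheel(phi,z,r=.056): return (np.r_[HUB+r*np.array([np.cos(phi),np.sin(phi)]),z],phi-np.pi)
E
python3 - <<'E'
from h import *
s=arm.get_state()
plan(line((s["eef_pos"],s["ee_rot"][2]),wheel(-.953,.17),14),.036)
E
```

```text
0.1 -0.0 5.1 -0.0302 0.0235 0.0046 0.036; 0.0 -0.0 5.1 -0.0280 0.0261 0.0046 0.036; 0.0 -0.0 5.1 -0.0255 0.0285 0.0046 0.036; 0.0 -0.0 5.1 -0.0229 0.0307 0.0046 0.036; 0.0 -0.0 5.1 -0.0200 0.0326 0.0046 0.036; 0.0 -0.0 5.1 -0.0170 0.0343 0.0046 0.036; 0.0 -0.0 5.1 -0.0139 0.0356 0.0046 0.036; 0.0 -0.0 5.1 -0.0107 0.0367 0.0046 0.036
-0.0 -0.0 5.1 -0.0074 0.0376 0.0046 0.036; 0.0 -0.0 5.1 -0.0040 0.0381 0.0046 0.036; 0.0 -0.0 5.1 -0.0006 0.0383 0.0046 0.036; -0.0 -0.0 5.1 0.0029 0.0382 0.0046 0.036; 0.0 -0.0 5.1 0.0063 0.0378 0.0046 0.036; 0.0 -0.0 5.1 0.0096 0.0370 0.0046 0.036
```

{"method": "move_arm", "body": {
  "rows": "0 0 5.1 -0.030 0.0235 0.004 0.036; 0 0 5.1 -0.028 0.026 0.004 0.036; 0 0 5.1 -0.0255 0.0285 0.004 0.036; 0 0 5.1 -0.023 0.0305 0.004 0.036; 0 0 5.1 -0.020 0.0325 0.004 0.036; 0 0 5.1 -0.017 0.0345 0.004 0.036; 0 0 5.1 -0.014 0.0355 0.004 0.036; 0 0 5.1 -0.0105 0.0365 0.004 0.036"
}}

```text
t: 1.1
eef_pos: [0.3739, -0.3933, 0.2022]
ee_rot: [3.141, -0.0, 2.725]
force: [0.2, 0.1, 0.2]
width: 0.0362
gripper_force: 0.0
```

{"method": "move_arm", "body": {
  "rows": "0 0 5.1 -0.0075 0.0375 0.004 0.036; 0 0 5.1 -0.004 0.038 0.004 0.036; 0 0 5.1 -0.0005 0.0385 0.004 0.036; 0 0 5.1 0.003 0.038 0.004 0.036; 0 0 5.1 0.0065 0.038 0.004 0.036; 0 0 5.1 0.0095 0.037 0.004 0.036; 0 0 0 0 0 0 0.036; 0 0 0 0 0 0 0.036"
}}

```text
t: 2.1
eef_pos: [0.5038, -0.2054, 0.1783]
ee_rot: [-3.141, -0.001, 2.196]
force: [0.6, -0.3, -0.2]
width: 0.0357
gripper_force: 0.0
```

Run:
```python
from h import *
s=arm.get_state(); print(s["eef_pos"],s["ee_rot"],s["q"],s["width"])
t=wheel(-.953,.076);print("target",t)
plan(line((s["eef_pos"],s["ee_rot"][2]-2*np.pi*(s["ee_rot"][2]>0)),t,4),.036)
p,_=arm.grab_frame("wrist");cv2.imwrite("pics/w1.png",p)
```

```text
[ 0.5038 -0.2054  0.1783] [-3.1409 -0.0006  2.1955] [-0.0269  0.19   -0.3573 -0.0001 -1.0243 -2.4899] 0.035672863157029236
target (array([ 0.5054, -0.2056,  0.076 ]), -4.094592653589793)
-0.0 -0.0 0.1 -0.0003 0.0003 0.0256 0.036; 0.0 -0.0 0.1 -0.0003 0.0003 0.0256 0.036; -0.0 -0.0 0.1 -0.0003 0.0003 0.0256 0.036; 0.0 -0.0 0.1 -0.0003 0.0003 0.0256 0.036
```

View pics/w1.png

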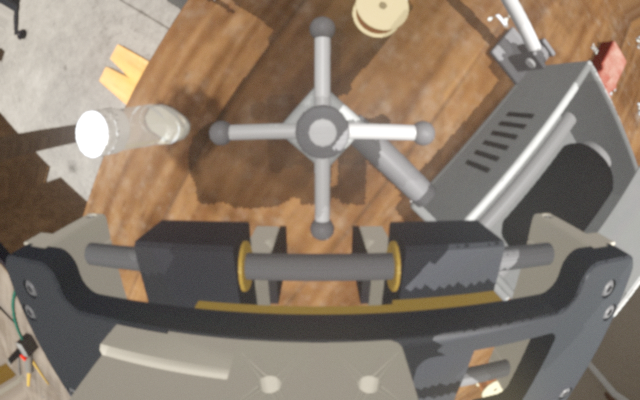

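The wrist view shows the spoke (column 322, rows 170–230) centred between the fingers (columns 265–370), so I'll descend around it.

{"method": "move_arm", "body": {
  "rows": "0 0 0 -0.001 0.0005 0.025 0.036; 0 0 0 0 0 0.025 0.036; 0 0 0 0 0 0.025 0.036; 0 0 0 0 0 0.025 0.036; 0 0 0 0 0 0.0 0.026; 0 0 0 0 0 0.0 0.026"
}}

```text
t: 2.9
eef_pos: [0.5055, -0.2066, 0.0795]
ee_rot: [3.141, 0.001, 2.194]
force: [-0.7, -0.4, 0.6]
width: 0.027
gripper_force: 0.0
```

Run:
```python
from h import *
s=arm.get_state(); print(s["eef_pos"],s["ee_rot"],s["force"])
n=16;P=[wheel(-.953+2.25*k/n,.076) for k in range(1,n+1)]
plan(P,.026,start=wheel(-.953,.076))
```

```text
[ 0.5055 -0.2066  0.0795] [3.1411 0.0008 2.1939] [-0.7019 -0.3806  0.639 ]
0.0 0.0 -8.1 0.0006 0.0078 0.0000 0.026; 0.0 0.0 -8.1 0.0006 0.0078 0.0000 0.026; 0.0 0.0 -8.1 0.0006 0.0078 0.0000 0.026; 0.0 0.0 -8.1 0.0006 0.0078 0.0000 0.026; -0.0 0.0 -8.1 0.0006 0.0078 0.0000 0.026; 0.0 0.0 -8.1 0.0006 0.0078 0.0000 0.026; -0.0 0.0 -8.1 0.0006 0.0078 0.0000 0.026; 0.0 0.0 -8.1 0.0006 0.0078 0.0000 0.026
-0.0 0.0 -8.1 0.0006 0.0078 0.0000 0.026; 0.0 0.0 -8.1 0.0006 0.0078 0.0000 0.026; 0.0 0.0 -8.1 0.0006 0.0078 0.0000 0.026; -0.0 0.0 -8.1 0.0006 0.0078 0.0000 0.026; 0.0 0.0 -8.1 0.0006 0.0078 0.0000 0.026; 0.0 0.0 -8.1 0.0006 0.0078 0.0000 0.026; 0.0 0.0 -8.1 0.0006 0.0078 0.0000 0.026; 0.0 0.0 -8.1 0.0006 0.0078 0.0000 0.026
```

{"method": "move_arm", "body": {
  "rows": "0 0 -8 0.0006 0.0078 0 0.026; 0 0 -8 0.0006 0.0078 0 0.026; 0 0 -8 0.0006 0.0078 0 0.026; 0 0 -8 0.0006 0.0078 0 0.026; 0 0 -8 0.0006 0.0078 0 0.026; 0 0 -8 0.0006 0.0078 0 0.026; 0 0 -8 0.0006 0.0078 0 0.026; 0 0 -8 0.0006 0.0078 0 0.026"
}}

```text
t: 3.9
eef_pos: [0.5289, -0.1513, 0.0804]
ee_rot: [-3.14, 0.003, -2.967]
force: [2.4, -3.3, -2.3]
width: 0.0262
gripper_force: 1.8
```

Run:
```python
from h import *
s=arm.get_state(); print(s["eef_pos"],s["ee_rot"],s["force"])
d=s["eef_pos"][:2]-HUB; phi=np.arctan2(d[1],d[0]); print(phi, np.linalg.norm(d), s["ee_rot"][2]-np.pi)
```

```text
[ 0.5289 -0.1513  0.0804] [-3.1403  0.0035 -2.9671] [ 2.3829 -3.2967 -2.2592]
0.15440284993206055 0.056529870435326035 -6.10865855435022
```

{"method": "move_arm", "body": {
  "rows": "0 0 -8 0.0006 0.0078 0 0.026; 0 0 -8 0.0006 0.0078 0 0.026; 0 0 -8 0.0006 0.0078 0 0.026; 0 0 -8 0.0006 0.0078 0 0.026; 0 0 -8 0.0006 0.0078 0 0.026; 0 0 -8 0.0006 0.0078 0 0.026; 0 0 -8 0.0006 0.0078 0 0.026; 0 0 -8 0.0006 0.0078 0 0.026"
}}

```text
t: 4.9
eef_pos: [0.4902, -0.1064, 0.0807]
ee_rot: [-3.136, 0.002, -1.849]
force: [3.8, 0.5, -0.2]
width: 0.026
gripper_force: 1.7
```

{"method": "move_arm", "body": {
  "rows": "0 0 -4 0.0003 0.0039 0 0.026; 0 0 0 0 0 0 0.026"
}}

```text
t: 5.15
eef_pos: [0.4855, -0.1058, 0.0804]
ee_rot: [-3.137, 0.001, -1.785]
force: [3.5, 0.1, 1.7]
width: 0.0258
gripper_force: 1.3
```

Run:
```python
from h import *
s=arm.get_state(); print(s["eef_pos"],s["ee_rot"],s["force"])
d=s["eef_pos"][:2]-HUB; phi=np.arctan2(d[1],d[0]); print(phi, np.linalg.norm(d), s["ee_rot"][2]+np.pi)
```

```text
[ 0.4855 -0.1058  0.0804] [-3.1372  0.0013 -1.785 ] [3.5424 0.0859 1.7242]
1.3446731095489792 0.05564264096029354 1.356571063478952
```

{"method": "move_arm", "body": {
  "rows": "0 0 -7 0.0006 0.0068 0 0.026; 0 0 0 0 0 0 0.026; 0 0 0 0 0 0 0.04; 0 0 0 0 -0.003 0 0.04; 0 0 0 0 0 -0.03 0.04; 0 0 0 0 0 -0.05 0.044; 0 0 0 0 0 -0.05 0.044; 0 0 0 0 0 -0.04 0.044"
}}

```text
t: 6.15
eef_pos: [0.4798, -0.1055, 0.2504]
ee_rot: [-3.141, -0.0, -1.664]
force: [0.9, 0.1, -0.3]
width: 0.044
gripper_force: 0.0
```

Run:
```python
from h import *
p,_=arm.grab_frame("wrist");cv2.imwrite("pics/w2.png",p)
s=arm.get_state(); print(s["eef_pos"],s["ee_rot"],s["force"],s["q"])
```

```text
[ 0.4821 -0.1059  0.2557] [-3.1342 -0.0002 -1.6634] [ 2.2648 -0.0194  6.078 ] [ 0.1847  0.037  -0.3494  0.0024 -1.1774 -0.2782]
```

View pics/w2.png

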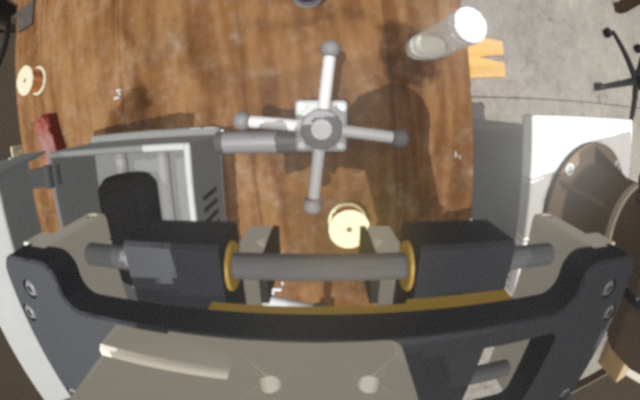

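Spokes lag the tool by about 0.11 rad (hub at (322,130), ball at (312,206)), so the wheel is at about 4.6. Next is the rod handle.

Run:
```python
from h import *
s=arm.get_state(); p,y=s["eef_pos"],s["ee_rot"][2]
a=(p,y);b=([.502,.144,.235],-1.656)
plan(line(a,b,6),.055)
for k in range(16):
    a0=.333+k*.1; a1=a0+.1
    print(round(a1,3), "ty %.4f tz %.4f"%(.115*(np.cos(a1)-np.cos(a0)), -.115*(np.sin(a1)-np.sin(a0))))
```

```text
-0.4 -0.0 -0.1 -0.0418 0.0006 0.0034 0.055; 0.0 0.0 -0.1 -0.0418 0.0005 0.0034 0.055; 0.0 0.0 -0.1 -0.0418 0.0004 0.0034 0.055; 0.0 0.0 -0.1 -0.0418 0.0004 0.0034 0.055; 0.0 0.0 -0.1 -0.0418 0.0003 0.0034 0.055; -0.0 0.0 -0.1 -0.0418 0.0003 0.0034 0.055
0.433 ty -0.0043 tz -0.0107
0.533 ty -0.0053 tz -0.0102
0.633 ty -0.0063 tz -0.0096
0.733 ty -0.0073 tz -0.0089
0.833 ty -0.0081 tz -0.0081
0.933 ty -0.0089 tz -0.0073
1.033 ty -0.0096 tz -0.0064
1.133 ty -0.0102 tz -0.0054
1.233 ty -0.0106 tz -0.0043
1.333 ty -0.0110 tz -0.0033
1.433 ty -0.0113 tz -0.0021
1.533 ty -0.0115 tz -0.0010
1.633 ty -0.0115 tz 0.0001
1.733 ty -0.0114 tz 0.0013
1.833 ty -0.0112 tz 0.0024
1.933 ty -0.0109 tz 0.0035
```

{"method": "move_arm", "body": {
  "rows": "0 0 0 -0.042 0.0005 0.0035 0.055; 0 0 0 -0.042 0.0005 0.0035 0.055; 0 0 0 -0.042 0.0005 0.0035 0.055; 0 0 0 -0.042 0.0005 0.0035 0.055; 0 0 0 -0.042 0.0005 0.0035 0.055; 0 0 0 -0.042 0 0.0035 0.055; 0 0 0 0 0 0 0.055; 0 0 0 0 0 0 0.055"
}}

```text
t: 7.2
eef_pos: [0.5002, 0.1456, 0.2269]
ee_rot: [3.14, -0.001, -1.663]
force: [-0.5, -0.5, 0.5]
width: 0.0549
gripper_force: 0.0
```

Run:
```python
from h import *
p,_=arm.grab_frame("wrist");cv2.imwrite("pics/w3.png",p)
s=arm.get_state(); print(s["eef_pos"],s["ee_rot"],s["force"],s["q"])
plan(line((s["eef_pos"],s["ee_rot"][2]),([.502,.144,.076],-1.656),5),.055)
```

```text
[0.5003 0.1452 0.2272] [ 3.1407 -0.0008 -1.6637] [-0.6206  0.4602 -0.1385] [ 0.6595  0.1104 -0.3345 -0.0001 -1.1271 -0.7523]
0.0 -0.0 -0.1 0.0002 -0.0004 0.0302 0.055; 0.0 0.0 -0.1 0.0002 -0.0004 0.0302 0.055; 0.0 0.0 -0.1 0.0002 -0.0004 0.0302 0.055; 0.0 0.0 -0.1 0.0002 -0.0004 0.0302 0.055; 0.0 0.0 -0.1 0.0002 -0.0004 0.0302 0.055
```

View pics/w3.png

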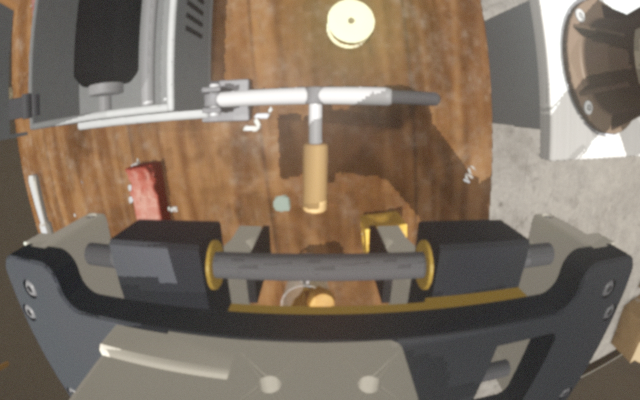

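The wooden handle (columns 304–328, rows 143–212) is centred between the fingers, so I'll descend and grip it lightly.

{"method": "move_arm", "body": {
  "rows": "0 0 0 0.001 -0.002 0.030 0.055; 0 0 0 0 0 0.030 0.055; 0 0 0 0 0 0.030 0.055; 0 0 0 0 0 0.030 0.055; 0 0 0 0 0 0.030 0.055; 0 0 0 0 0 0 0.055; 0 0 0 0 0 0 0.018; 0 0 0 0 0 0 0.018",
  "squeeze": 12
}}

```text
t: 8.25
eef_pos: [0.5033, 0.1449, 0.079]
ee_rot: [-3.14, 0.001, -1.663]
force: [0.8, 0.1, -0.1]
width: 0.0407
gripper_force: 0.0
```

{"method": "move_arm", "body": {
  "rows": "0 0 0 0 0 0 0.018; 0 0 0 0 0 0 0.018; 0 0 0 0 0 0 0.018"
}}

```text
t: 8.62
eef_pos: [0.504, 0.1448, 0.0783]
ee_rot: [-3.139, 0.001, -1.663]
force: [6.1, -3.4, -2.4]
width: 0.0235
gripper_force: 12.0
```

{"method": "move_arm", "body": {
  "rows": "0 0 0 0 -0.0043 -0.0107 0.018; 0 0 0 0 -0.0053 -0.0102 0.018; 0 0 0 0 -0.0063 -0.0096 0.018; 0 0 0 0 -0.0073 -0.0089 0.018; 0 0 0 0 -0.0081 -0.0081 0.018"
}}

```text
t: 9.25
eef_pos: [0.5297, 0.1422, 0.1255]
ee_rot: [3.135, -0.0, -1.664]
force: [-22.8, 9.9, 15.7]
width: 0.0239
gripper_force: 12.0
```

{"method": "move_arm", "body": {
  "rows": "0 0 0 0 0.0035 -0.0035 0.018; 0 0 0 0 0 0 0.018"
}}

```text
t: 9.5
eef_pos: [0.531, 0.1421, 0.1291]
ee_rot: [-3.14, 0.001, -1.663]
force: [2.8, -1.0, -3.4]
width: 0.0234
gripper_force: 12.0
```

{"method": "move_arm", "body": {
  "rows": "0 0 0 0 -0.0085 -0.008 0.018; 0 0 0 0 -0.009 -0.007 0.018; 0 0 0 0 -0.0097 -0.0062 0.018"
}}

```text
t: 9.88
eef_pos: [0.5566, 0.1394, 0.151]
ee_rot: [3.14, -0.001, -1.663]
force: [-8.6, 2.2, 5.4]
width: 0.0239
gripper_force: 12.0
```

{"method": "move_arm", "body": {
  "rows": "0 0 0 0 -0.009 -0.0065 0.018; 0 0 0 0 -0.0105 -0.0048 0.018; 0 0 0 0 -0.011 -0.0035 0.018"
}}

```text
t: 10.25
eef_pos: [0.588, 0.1362, 0.1656]
ee_rot: [3.141, -0.001, -1.663]
force: [-3.8, 0.4, 3.7]
width: 0.0236
gripper_force: 12.0
```

{"method": "move_arm", "body": {
  "rows": "0 0 0 0 -0.0112 -0.0035 0.018; 0 0 0 0 -0.0115 -0.002 0.018; 0 0 0 0 -0.0115 -0.0005 0.018"
}}

```text
t: 10.62
eef_pos: [0.6225, 0.1331, 0.1706]
ee_rot: [3.141, -0.001, -1.663]
force: [-2.0, -1.8, 2.0]
width: 0.0232
gripper_force: 12.0
```

{"method": "move_arm", "body": {
  "rows": "0 0 0 0 -0.0115 0.0008 0.018; 0 0 0 0 -0.0115 0.0018 0.018"
}}

```text
t: 10.88
eef_pos: [0.6454, 0.1312, 0.1677]
ee_rot: [3.141, -0.0, -1.663]
force: [-2.3, -4.5, 1.4]
width: 0.0232
gripper_force: 12.0
```

{"method": "move_arm", "body": {
  "rows": "0 0 0 0 -0.008 0.002 0.018; 0 0 0 0 0 0 0.018"
}}

```text
t: 11.12
eef_pos: [0.6484, 0.1307, 0.1652]
ee_rot: [3.133, -0.002, -1.663]
force: [-24.5, 3.4, 16.2]
width: 0.025
gripper_force: 12.0
```

{"method": "move_arm", "body": {
  "rows": "0 0 0 0 0.0035 0 0.018; 0 0 0 0 0 0 0.03; 0 0 0 0 0 0 0.055; 0 0 0 0 0 0 0.055; 0 0 0 0 0 -0.03 0.055; 0 0 0 0 0 -0.05 0.055; 0 0 0 0 0.04 -0.03 0.055; 0 0 0 0 0.06 0 0.055"
}}

```text
t: 12.12
eef_pos: [0.551, 0.1412, 0.2782]
ee_rot: [-3.137, 0.003, -1.664]
force: [-0.8, 0.6, 0.4]
width: 0.0552
gripper_force: 0.0
```

Run:
```python
from h import *
s=arm.get_state(); print(s["eef_pos"],s["ee_rot"],s["force"],s["q"])
p,d=arm.grab_frame("scene");np.save("pics/s1.npy",d)
cv2.imwrite("pics/s1.png",cv2.resize(p[110:270,200:440],None,fx=3,fy=3,interpolation=cv2.INTER_CUBIC))
```

```text
[0.551  0.1412 0.2782] [-3.137   0.0026 -1.6639] [-0.8166  0.605   0.4372] [ 0.5954  0.1553 -0.1631  0.001  -1.2472 -0.6888]
```

View pics/s1.png

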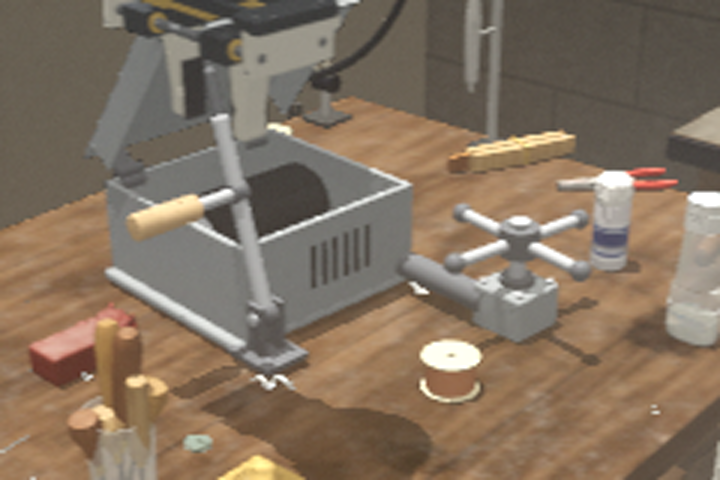

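The rod stands leaning back (pivot at crop (265,340), handle at (167,217)). I'll check its angle by depth and go back to the wheel.

Run:
```python
from h import *
D=np.load("pics/s1.npy")
for c in [(167,212),(140,220),(195,208),(228,150),(258,290)]: print(dep("scene",200+c[0]/3,110+c[1]/3,D))
h=np.array([.643,.124,.16]); print("pred handle crop",(proj("scene",h)-[200,110])*3)
for a in(1.7,1.78,1.87): 
    x=-.115*np.cos(a); q=np.array([.6027+.0068+x,.047-.085*x+.08,.05+.115*np.sin(a)]); print(a,(proj("scene",q)-[200,110])*3)
s=arm.get_state()
plan(line((s["eef_pos"],s["ee_rot"][2]),wheel(1.365,.20),6),.036)
```

```text
[0.6383 0.1277 0.165 ]
[0.6398 0.1561 0.167 ]
[0.6302 0.1034 0.1628]
[0.6413 0.0514 0.1974]
[0.6084 0.0539 0.0715]
pred handle crop [167.0591 214.5233]
1.7 [180.0524 216.8033]
1.78 [173.6088 215.273 ]
1.87 [166.6503 214.5578]
0.0 0.1 1.1 0.0416 0.0059 0.0127 0.036; 0.0 -0.0 1.1 0.0417 0.0051 0.0128 0.036; -0.0 -0.0 1.1 0.0418 0.0043 0.0128 0.036; 0.0 -0.0 1.1 0.0418 0.0035 0.0128 0.036; 0.0 -0.0 1.1 0.0419 0.0028 0.0128 0.036; 0.0 -0.0 1.1 0.0420 0.0020 0.0128 0.036
```

{"method": "move_arm", "body": {
  "rows": "0 0 1 0.0415 0.012 0.0 0.036; 0 0 1 0.0415 0.009 0.013 0.036; 0 0 1 0.042 0.003 0.013 0.036; 0 0 1 0.042 0 0.013 0.036; 0 0 1 0.042 0 0.013 0.036; 0 0 1.5 0.042 0 0.013 0.036; 0 0 0 0 0 0.01 0.036; 0 0 0 0 0 0 0.036"
}}

```text
t: 13.18
eef_pos: [0.4916, -0.1059, 0.2004]
ee_rot: [3.141, -0.0, -1.777]
force: [-0.5, 0.6, 0.5]
width: 0.0358
gripper_force: 0.0
```

Run:
```python
from h import *
s=arm.get_state(); print(s["eef_pos"],s["ee_rot"],s["force"])
p,_=arm.grab_frame("wrist");cv2.imwrite("pics/w4.png",p)
plan(line((s["eef_pos"],s["ee_rot"][2]),wheel(1.365,.08),5),.036)
n=10;plan([wheel(1.365-.1*(k+1),.08) for k in range(2)],.026,start=wheel(1.365,.08))
```

```text
[ 0.4916 -0.1059  0.2004] [ 3.141  -0.0001 -1.777 ] [-0.5042  0.6114  0.4564]
-0.0 0.0 0.1 0.0006 0.0018 0.0247 0.036; 0.0 0.0 -0.0 0.0002 0.0014 0.0241 0.036; 0.0 0.0 -0.0 0.0002 0.0014 0.0241 0.036; -0.0 0.0 -0.0 0.0002 0.0014 0.0241 0.036; 0.0 0.0 -0.0 0.0002 0.0014 0.0241 0.036
0.0 -0.0 5.7 0.0003 -0.0056 -0.0000 0.026; 0.0 -0.0 5.7 0.0003 -0.0056 -0.0000 0.026
```

View pics/w4.png

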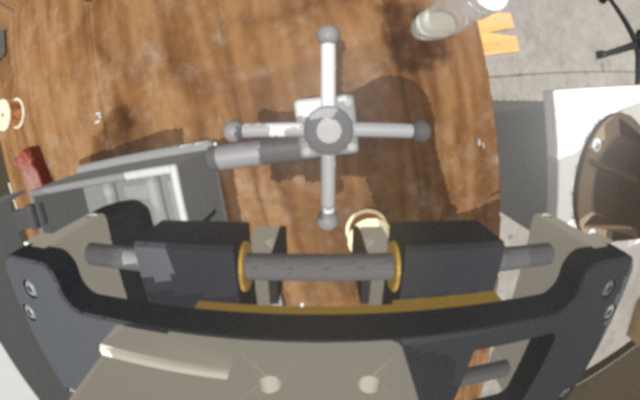

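The spoke (column 328) is parallel to the tool and needs +7 mm in tool y, as planned. I'll descend and wind down.

{"method": "move_arm", "body": {
  "rows": "0 0 0 0.0005 0.0018 0.024 0.036; 0 0 0 0 0.0014 0.024 0.036; 0 0 0 0 0.0014 0.024 0.036; 0 0 0 0 0.0014 0.024 0.036; 0 0 0 0 0.0014 0.024 0.036; 0 0 0 0 0 0 0.026; 0 0 0 0 0 0 0.026"
}}

```text
t: 14.1
eef_pos: [0.4854, -0.1042, 0.0821]
ee_rot: [-3.14, 0.0, -1.775]
force: [-0.2, -0.1, 0.3]
width: 0.0267
gripper_force: 0.0
```

{"method": "move_arm", "body": {
  "rows": "0 0 5.7 0.0003 -0.0056 0 0.026; 0 0 5.7 0.0003 -0.0056 0 0.026; 0 0 5.7 0.0003 -0.0056 0 0.026; 0 0 5.7 0.0003 -0.0056 0 0.026; 0 0 5.7 0.0003 -0.0056 0 0.026; 0 0 5.7 0.0003 -0.0056 0 0.026; 0 0 5.7 0.0003 -0.0056 0 0.026; 0 0 5.7 0.0003 -0.0056 0 0.026"
}}

```text
t: 15.1
eef_pos: [0.5207, -0.1295, 0.0823]
ee_rot: [-3.141, 0.001, -2.575]
force: [-1.5, 0.6, 0.2]
width: 0.026
gripper_force: 1.0
```

```bash
cat > st.py <<'E'
from h import *
s=arm.get_state(); print(s["eef_pos"],s["ee_rot"],s["force"],s["width"])
d=s["eef_pos"][:2]-HUB; print(np.arctan2(d[1],d[0]), np.linalg.norm(d), s["ee_rot"][2]+np.pi)
E
python3 st.py
```

```text
[ 0.5207 -0.1295  0.0823] [-3.1411  0.0012 -2.5751] [-1.5205  0.5797  0.2128] 0.0259578176145382
0.5680886845613461 0.05659837427461155 0.5664601165741705
```

{"method": "move_arm", "body": {
  "rows": "0 0 5.7 0.0003 -0.0056 0 0.026; 0 0 5.7 0.0003 -0.0056 0 0.026; 0 0 5.7 0.0003 -0.0056 0 0.026; 0 0 5.7 0.0003 -0.0056 0 0.026; 0 0 5.7 0.0003 -0.0056 0 0.026; 0 0 0 0 0 0 0.026"
}}

```text
t: 15.85
eef_pos: [0.5294, -0.156, 0.0822]
ee_rot: [-3.142, 0.002, -3.069]
force: [-0.5, 1.2, 1.5]
width: 0.0257
gripper_force: 0.5
```

{"method": "move_arm", "body": {
  "rows": "0 0 5.7 0.0003 -0.0056 0 0.026; 0 0 0 0 0 0 0.026"
}}

```text
t: 16.1
eef_pos: [0.5295, -0.1614, 0.0819]
ee_rot: [3.141, 0.002, 3.117]
force: [-1.2, 4.1, 2.0]
width: 0.0259
gripper_force: 1.6
```

```bash
python3 st.py
```

```text
[ 0.5295 -0.1614  0.0819] [3.1413 0.0015 3.1166] [-1.1511  4.1187  2.0101] 0.025948318683948823
-0.02418712504466331 0.05651589908156375 6.258171490659819
```

{"method": "move_arm", "body": {
  "rows": "0 0 0 0 0 0 0.04; 0 0 0 0 0.003 0 0.04; 0 0 0 0 0 -0.03 0.04; 0 0 0 0 0 -0.045 0.044; 0 0 0 0 0 -0.045 0.044; 0 0 0 -0.03 0 0 0.044; 0 0 0 0 0 0 0.044; 0 0 0 0 0 0 0.044"
}}

```text
t: 17.1
eef_pos: [0.5584, -0.1595, 0.2003]
ee_rot: [-3.142, -0.001, 3.115]
force: [0.1, 0.3, -0.4]
width: 0.044
gripper_force: 0.0
```

```bash
python3 st.py
python3 - <<'E'
from h import *
p,_=arm.grab_frame("wrist")
q,_=arm.grab_frame("scene")
a=p[20:260,150:470]; b=cv2.resize(q[110:230,220:380],None,fx=3,fy=3,interpolation=cv2.INTER_CUBIC)
a=cv2.copyMakeBorder(a,0,120,0,0,cv2.BORDER_CONSTANT)
cv2.imwrite("pics/c5.png",np.hstack([a,b]))
E
```

```text
[ 0.5584 -0.1595  0.2003] [-3.1415 -0.0014  3.1145] [ 0.1156  0.3127 -0.4034] 0.043972231010592513
0.005757645568422381 0.08535723152628483 6.256095586203029
```

View pics/c5.png

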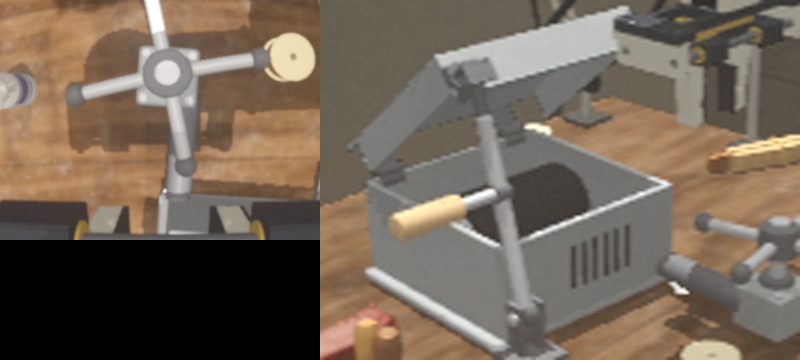

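The rod tip is seated in the socket (scene half, about (470,75)). The spoke angle puts the wheel at about 3.40, so I'll wind it about 0.1 rad further to be sure of the bearing force.

Run:
```python
from h import *
s=arm.get_state()
plan(line((s["eef_pos"],s["ee_rot"][2]-2*np.pi),wheel(.175,.2),2)+line(wheel(.175,.2),wheel(.175,.082),5),.036)
```

```text
-0.0 -0.1 -5.8 0.0152 0.0043 0.0002 0.036; -0.0 0.0 -5.8 0.0147 0.0058 0.0002 0.036; 0.0 0.0 0.0 -0.0000 -0.0000 0.0236 0.036; 0.0 0.0 0.0 -0.0000 -0.0000 0.0236 0.036; 0.0 0.0 0.0 -0.0000 -0.0000 0.0236 0.036; 0.0 0.0 0.0 -0.0000 -0.0000 0.0236 0.036; 0.0 0.0 0.0 -0.0000 -0.0000 0.0236 0.036
```

{"method": "move_arm", "body": {
  "rows": "0 0 -5.8 0.015 0.0043 0 0.036; 0 0 -5.8 0.015 0.0058 0 0.036; 0 0 0 0 0 0.0236 0.036; 0 0 0 0 0 0.0236 0.036; 0 0 0 0 0 0.0236 0.036; 0 0 0 0 0 0.0236 0.036; 0 0 0 0 0 0.0236 0.036; 0 0 0 0 0 0 0.026"
}}

```text
t: 18.2
eef_pos: [0.5269, -0.1502, 0.0814]
ee_rot: [3.141, -0.004, -2.967]
force: [0.2, -0.7, 0.7]
width: 0.0303
gripper_force: 0.0
```

{"method": "move_arm", "body": {
  "rows": "0 0 0 0 0 0 0.026; 0 0 5.7 0.0003 -0.0056 0 0.026; 0 0 0 0 0 0 0.026"
}}

```text
t: 18.58
eef_pos: [0.5301, -0.1558, 0.0842]
ee_rot: [-3.142, 0.002, -3.066]
force: [0.2, 0.4, 0.7]
width: 0.0258
gripper_force: 0.2
```

{"method": "move_arm", "body": {
  "rows": "0 0 5.7 0.0003 -0.0056 0 0.026; 0 0 0 0 0 0 0.026"
}}

```text
t: 18.82
eef_pos: [0.5301, -0.1611, 0.0839]
ee_rot: [3.141, 0.002, 3.12]
force: [-0.4, 3.1, 2.2]
width: 0.0262
gripper_force: 1.5
```

{"method": "move_arm", "body": {
  "rows": "0 0 4 0.0002 -0.004 0 0.026; 0 0 0 0 0 0 0.026"
}}

```text
t: 19.08
eef_pos: [0.5298, -0.1648, 0.0838]
ee_rot: [3.141, 0.002, 3.051]
force: [-0.8, 4.8, 4.7]
width: 0.0258
gripper_force: 2.5
```

```bash
python3 st.py
```

```text
[ 0.5298 -0.1648  0.0838] [3.141  0.0016 3.0507] [-0.8406  4.8069  4.7055] 0.025820444446716738
-0.08381737742825186 0.05695999234295506 6.1922954101779535
```

{"method": "move_arm", "body": {
  "rows": "0 0 2.5 0.0001 -0.0025 0 0.026; 0 0 0 0 0 0 0.026; 0 0 0 0 0 0 0.04; 0 0 0 0 0.002 0 0.04; 0 0 0 0 0 -0.03 0.04; 0 0 0 0 0 -0.045 0.044; 0 0 0 0 0 -0.045 0.044; 0 0 0 0 0 0 0.044"
}}

```text
t: 20.08
eef_pos: [0.5314, -0.1664, 0.2071]
ee_rot: [-3.141, 0.007, 3.006]
force: [-0.4, 0.8, 0.3]
width: 0.0437
gripper_force: 0.0
```

```bash
python3 st.py
python3 - <<'E'
from h import *
p,_=arm.grab_frame("wrist")
q,_=arm.grab_frame("scene")
a=p[20:260,150:470]; b=cv2.resize(q[110:230,220:380],None,fx=3,fy=3,interpolation=cv2.INTER_CUBIC)
a=cv2.copyMakeBorder(a,0,120,0,0,cv2.BORDER_CONSTANT)
cv2.imwrite("pics/c6.png",np.hstack([a,b]))
E
```

```text
[ 0.5314 -0.1664  0.2071] [-3.1415  0.0075  3.0057] [-0.3581  0.8153  0.327 ] 0.043650840941707146
-0.10890177077645508 0.05873811927013384 6.147300165615341
```

View pics/c6.png

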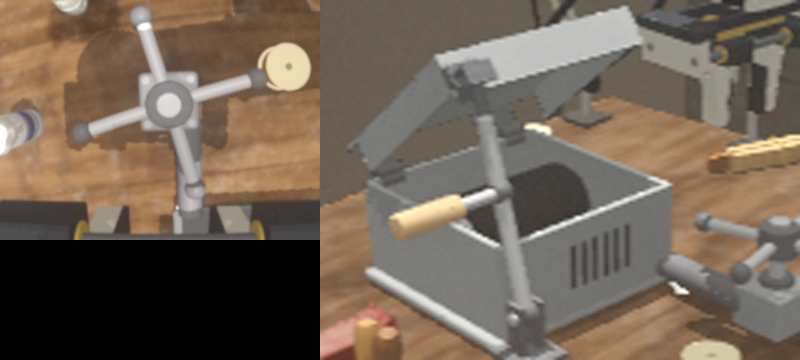

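Run:
```python
from h import *
np.save("pics/q1.npy",arm.grab_frame("wrist")[0])
```

{"method": "move_arm", "body": {
  "rows": "0 0 0 0 0 0 0.044; 0 0 0 0 0 0 0.044; 0 0 0 0 0 0 0.044; 0 0 0 0 0 0 0.044; 0 0 0 0 0 0 0.044; 0 0 0 0 0 0 0.044; 0 0 0 0 0 0 0.044; 0 0 0 0 0 0 0.044"
}}

```text
t: 21.22
eef_pos: [0.5292, -0.1658, 0.203]
ee_rot: [3.142, 0.0, 3.004]
force: [-0.6, 0.1, -0.2]
width: 0.0443
gripper_force: 0.0
```

Run:
```python
from h import *
a=np.load("pics/q1.npy");b=arm.grab_frame("wrist")[0]
g=lambda p:cv2.cvtColor(p,6).astype(np.float32)
for n,(x0,y0) in {"ballL":(215,135),"ballR":(390,82),"ballT":(275,20),"bench":(190,40)}.items():
    A,B=[g(p)[y0:y0+32,x0:x0+32] for p in(a,b)]
    print(n,cv2.phaseCorrelate(A,B))
```

```text
ballL ((-0.09527500237146569, 0.13829341874751755), 1.0218920200131834)
ballR ((-0.08376867225031859, 0.002879204752586517), 1.0153231737203896)
ballT ((-0.1978990015785449, 0.06247212961330462), 0.9884033286944032)
bench ((-0.05550946905172083, 0.09190664346632715), 0.9955175868235528)
```

The wheel is stationary, so I'm handing in.

```bash
python3 -c "
from station import arm
print(arm.job_done())"
```

```text
the job is handed in; nothing more can be done
None
```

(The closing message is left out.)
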